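# Open the orange lever bin for the overhead inspection and close it softly

## Robot

A 7-joint arm with a two-finger parallel gripper is mounted at the origin on the work surface. World frame = base frame: x ahead of the robot, y to its left, z up, the work surface at z = 0. Lengths are in m, angles in rad, forces in N, time in s.
With the tool pointing down it reaches from about 0.4 to 0.875 m from the base axis. Payload 4.4 kg.
Tool frame: the origin (TCP) lies midway between the tips of the shut fingers; the grasp point (between the pads) lies 19 mm behind it; z points along the fingers, x is the direction in which the jaws open and shut, and the axes are right-handed (so a half turn about z gives the same grasp; the last joint's range is limited). The gripper opens to 85 mm and grips with 20 to 120 N. Pads are 22 mm wide; open, the fingers measure 114 mm over their backs; the gripper's body (76 mm by 85 mm) begins 54 mm behind the grasp point. The pads swing forward as they close: fully open they stand 13 mm farther back than shut.
Start: joints at [-1.358, 0.628, 0.038, 1.517, -0.027, 0.996, -0.02], TCP at [0.179, 0.625, 0.231] pointing down, gripper open.
Joint ranges: [-3.06, 3.06], [-0.37, 2.12], [-1.25, 1.32], [0.18, 2.47], [-1.1, 4.24], [0.23, 1.98], [-2.94, 2.94]. Speed limits (rad/s): [2.57, 2.57, 3.14, 3.14, 3.14, 3.14, 3.14].

## Interface

Orientations are given as a unit quaternion [w, x, y, z].
In Python, from rig import observe, viewer, workorder gives the robot as it stands.
- The arm moves only by the tool jog_arm, never from a script. Its argument "deltas" is a list of rows, each a list of 5 numbers: the shift along the tool's x, y, z as a fraction of full scale, then the turn about the tool's z as a fraction of full scale, then the gripper command: -1 is shut, 1 is fully open, values between are in proportion. In form: [[dx, dy, dz, yaw, claw], ...]. A call has 1 to 12 rows; each row shifts and turns the commanded pose from where the row before left it, along the tool's axes as they then stand; what a row does not reach is not made up. Full scale, the value 1, is 0.03 m for a shift and 8 degrees for a turn. A row lasts 1/8 s, in which the tool goes at most 62.5 mm and 10.7 degrees, less where a joint would pass 70% of its speed; a pose out of reach is approached as far as the arm can. A call with a number of a shift or a turn outside -1 to 1 is refused whole. A call with a gripper value outside its range is refused whole. The fingers move at their own pace and stop on an object; the grip force is fixed at half the most. Time passes only in rows, so rows that do not move let the fingers close. It gives the time, the measured TCP pose, the force and the opening at its end, in the units of the state.
- observe(): the state, without advancing time (a new reading comes with each control period).
- viewer.read_camera(name): name is "scene" or "top" or "wrist"; returns the picture (420x560x3 uint8, red, green, blue); there is no depth.
- viewer.camera_model(name): a dict with "fx", "fy", "cx", "cy" (pixels), "distortion" ([k1, k2, p1, p2, k3] as OpenCV has them; the pictures are not rectified), "pose" (4x4, takes a point from camera to world coordinates). Camera axes: x right, y up, looking along -z (the intrinsics and any distortion apply to the point x, -y, -z); pixel columns grow to the right and rows downward; lengths in m; the calibration is good to about 2 mm. A picture is of the moment at which its call begins: read the wrist's pose just before it. camera_model takes no time and is no camera call; for the wrist camera it gives the pose at the moment of the call.
- workorder.job_done(): hands the job in, once; it reports no verdict.
The state is a dict: "clock": time; "q": joint angles; "dq": joint speeds; "effort": joint torques, N m; "ee_pos": TCP position; "tcp_rot": TCP orientation; "wrist_force": force on the tool from outside, world axes, zero at the start; "moment": the same for the moment, N m; "opening": finger opening in m.
Only numpy, scipy, OpenCV 4.12 (cv2) and the standard library are available. Lean on these libraries where they do the work, as an engineer would, in place of code of your own. Each camera call takes 0.05 s, during which the arm holds its last target.

## Task

The inspection camera above the bench needs a look into the orange-lidded sample bin. With the fingertips, press that bin's lever down until the lid is fully up, keep it up for at least two seconds, then ease the lever back so that the lid comes down slowly and shuts without slamming, and let go. Work the lid only through its lever, never by touching the lid itself, leave the blue bin shut, and do not push or pick up the things standing around.

Things in the scene. Friction and masses are not known exactly. Their poses are not given: they have to be found in the camera images.
- orange_bin: Bench-top lever bin with orange lid and orange paddle: steel box 140 (x) x 170 (y) mm, rim 150 mm above its origin, fixed to the bench on a dark wooden riser that lifts it 1 to 26 mm. Origin: centre of the bin's underside, on the riser; z up, its front (the lever side) faces its own -x. The lever's pivot lies on the line x = -80 mm, z = 90 mm of this frame, along y; the lid hinges at the back, x = +74 mm, z = 151 mm, and reaches x = -79 mm when shut.
- orange_paddle (a point): Centre of the top face of the orange lever paddle (a plate 40 mm along the lever, 56 mm across, 8 mm thick), 100 mm from the lever's pivot; the paddle reaches 120 mm from the pivot. At rest the lever slopes up and outward 0.30 rad (17 deg) above level, paddle top 123 mm above the bin's origin; pressed down as far as it goes (0.60 rad of lever, about 60 mm lower) it slopes 0.30 rad below level, its top 64 mm above the bin's origin. The point moves and turns with the lever.
- orange_lid (a joint): Angle of the orange lid in rad: 0 shut, 1.08 fully open (62 deg). A linkage inside the bin makes it 1.8 times the lever's angle from rest. There is no catch or damper: pressing takes about 1 to 5 N at the paddle until the lever meets its stop, and let go when open the lid drops and slams. Coming down below 2 rad/s all the way is gentle (paddle rising under 0.1 m/s); the lid weighs about 0.24 kg.
- blue_bin: The same make of bin with blue lid and blue paddle, same sizes, riser and origin; it stays shut.
- blue_lid (a joint): Angle of the blue lid in rad, 0 shut, as for the orange one.
- beaker: Empty clear glass beaker, 58 mm across, 80 mm high, loose, standing between the two levers. Origin: centre of its underside, as for all the loose things.
- pot_a: White lidded plastic pot, 66 mm across, 70 mm high, loose, between the two bins.
- pot_b: White lidded plastic pot as the other, loose, to the left.
- flask: Amber conical flask, 80 mm across the foot, 125 mm high, loose, to the left.
- dye_bottle: Green glass bottle with red cap, 60 mm across, 140 mm high, loose, to the right.
- tin: Steel tin, 66 mm across, 85 mm high, loose, to the right.
- scoop: Spoon-shaped scoop, 190 mm long, lying loose on the bench at the right.

How it is judged:
By the outcome, as a careful person would: the job done as asked, in the order asked, and still so for the second after the job is handed in, with the robot touching nothing.
It also fails if it takes over 45 s, if anything falls off the work surface, if the arm or the gripper's body presses on something with over 40 N, if the wrist force passes 120 N, or if a joint passes its speed limit or range.

## Working session

There is one attempt and no reset: what is moved stays moved. The work goes in short steps, Python scripts to look and compute and a tool call to move; the robot and the scene stay as the last step left them, time stands still between calls to the robot, and variables do not carry over. Pictures are saved under pics/ and viewed, and the job is handed in when it is done.

Besides the shell and the picture viewer there is one more tool, called by a JSON object that holds its "fn" and its "kwargs", one argument or row to a line. jog_arm: Moves the arm, as the interface text tells. Its arguments: {"type":"object","properties":{"deltas":{"type":"array"}},"required":["deltas"]}

```bash
mkdir -p pics; ls; python3 - <<'E'
from rig import observe, viewer
import cv2
s=observe();print(s)
for n in ["scene","top","wrist"]:
    m=viewer.camera_model(n);print(n,m)
    cv2.imwrite(f"pics/{n}0.png",viewer.read_camera(n)[:,:,::-1])
E
```

```text
pics
{'clock': 0.0, 'q': array([-1.35776048,  0.62931753,  0.03841993,  1.51834402, -0.02700275,
        0.99629549, -0.02002565]), 'dq': array([ 2.34889983e-04,  1.73993673e-03, -2.12583459e-04,  1.12607562e-03,
        2.72355485e-04, -4.82797404e-05,  1.64973090e-03]), 'effort': array([ 9.41134167e-04, -5.63410270e+01,  1.22655474e+00, -1.93446726e+01,
        1.09814518e-02,  1.02713640e-02,  2.88815734e-06]), 'ee_pos': array([0.17869458, 0.62432189, 0.23041488]), 'tcp_rot': array([ 5.58858076e-04,  7.98512369e-01,  6.01977694e-01, -7.35343231e-04]), 'wrist_force': array([-0.51671133, -0.53671337, -0.10247822]), 'moment': array([-0.00245518, -0.02442876,  0.03839887]), 'opening': 0.0853005099136694}
scene {'fx': 496.7037552718346, 'fy': 496.7037552718346, 'cx': 281.1790755394176, 'cy': 219.28365778462407, 'distortion': array([-0.08119359,  0.        ,  0.        ,  0.        ,  0.        ]), 'pose': array([[-0.33906197, -0.768572  ,  0.54252563,  1.41722253],
       [ 0.94075203, -0.27991285,  0.19140121,  0.29940827],
       [ 0.00475429,  0.57527895,  0.81794347,  1.38545736],

[... 357 characters left out ...]
  [-9.97709054e-01,  6.59406074e-02, -1.51155405e-02,
         1.69399173e-03],
       [-9.07360167e-04,  2.10370999e-01,  9.77621204e-01,
         1.24935724e+00],
       [ 0.00000000e+00,  0.00000000e+00,  0.00000000e+00,
         1.00000000e+00]])}
wrist {'fx': 303.6799922328805, 'fy': 303.6799922328805, 'cx': 280.8878482580763, 'cy': 215.0978296541647, 'distortion': array([-0.03465074,  0.        ,  0.        ,  0.        ,  0.        ]), 'pose': array([[ 0.2763308 , -0.92681926, -0.25425845,  0.11458306],
       [ 0.96106067,  0.26595673,  0.07502934,  0.64302021],
       [-0.0019169 , -0.26509071,  0.96422157,  0.37313536],
       [ 0.        ,  0.        ,  0.        ,  1.        ]])}
```

View pics/scene0.png

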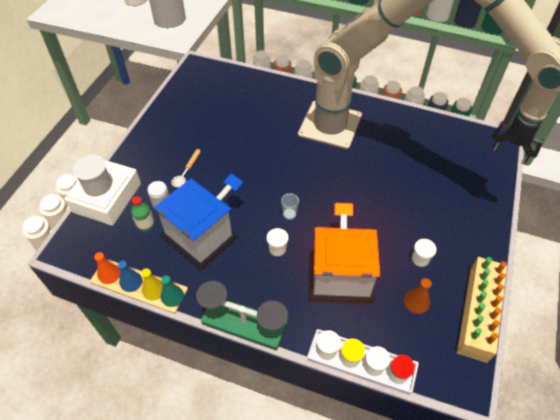

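View pics/top0.png

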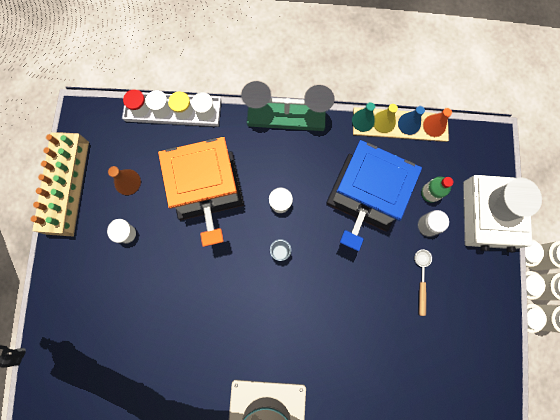

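The orange bin is left of centre in the top view, with its paddle at (211,237). In the scene view the paddle is at (344,209). Next I'll triangulate it.

```bash
cat > h.py <<'E'
import numpy as np,cv2
from rig import observe, viewer
def cam(n):
    m=viewer.camera_model(n);K=np.array([[m['fx'],0,m['cx']],[0,m['fy'],m['cy']],[0,0,1]]);return K,m['distortion'],m['pose']
def ray(n,uv,c=None):
    K,d,P=c or cam(n)
    p=cv2.undistortPoints(np.array([[uv]],float),K,d)[0,0]
    v=P[:3,:3]@np.array([p[0],-p[1],-1]);return P[:3,3],v/np.linalg.norm(v)
def plane(n,uv,z):
    o,v=ray(n,uv);return o+v*(z-o[2])/v[2]
def tri(a,b):
    A=np.zeros((3,3));B=np.zeros(3);R=[ray(*a),ray(*b)]
    for o,v in R:
        M=np.eye(3)-np.outer(v,v);A+=M;B+=M@o
    p=np.linalg.solve(A,B);return p,[np.linalg.norm(np.cross(v,p-o)) for o,v in R]
def proj(n,p):
    K,d,P=cam(n);q=P[:3,:3].T@(np.array(p)-P[:3,3]);q=q*[1,-1,-1]
    return cv2.projectPoints(q.reshape(1,1,3),np.zeros(3),np.zeros(3),K,d)[0].ravel()
def mask(im):
    h=cv2.cvtColor(im,cv2.COLOR_RGB2HSV);return cv2.inRange(h,(5,200,150),(20,255,255))
E
python3 - <<'E'
from h import *
C={}
for n in["top","scene"]:
    im=cv2.imread(f"pics/{n}0.png")[:,:,::-1].copy()
    c,_=cv2.findContours(mask(im),cv2.RETR_EXTERNAL,cv2.CHAIN_APPROX_NONE)
    for k in c:
        a=cv2.contourArea(k)
        if a>60:
            m=cv2.moments(k);r=cv2.minAreaRect(k)
            print(n,a,m['m10']/m['m00'],m['m01']/m['m00'],cv2.approxPolyDP(k,3,True)[:,0].tolist())
E
```

```text
top 309.0 433.6823085221143 125.12567421790722 [[441, 113], [426, 118], [424, 128], [429, 134], [438, 135], [445, 125], [442, 127], [439, 120]]
scene 412.5 106.01212121212122 269.64969696969695 [[97, 253], [99, 279], [115, 280], [117, 268]]
scene 2785.0 345.9225613405146 251.24542190305206 [[315, 228], [315, 273], [325, 270], [335, 274], [379, 275], [375, 230]]
scene 170.0 343.48823529411766 208.58039215686273 [[335, 204], [335, 214], [352, 214], [352, 204]]
```

```bash
python3 - <<'E'
import cv2
a=cv2.imread("pics/top0.png")[120:280,140:320];b=cv2.imread("pics/scene0.png")[180:310,270:400]
cv2.imwrite("pics/c1.png",cv2.resize(a,None,fx=4,fy=3.75,interpolation=2)[:600]);cv2.imwrite("pics/c2.png",cv2.resize(b,(600,600),interpolation=2))
E
```

```text
(no output)
```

View pics/c1.png

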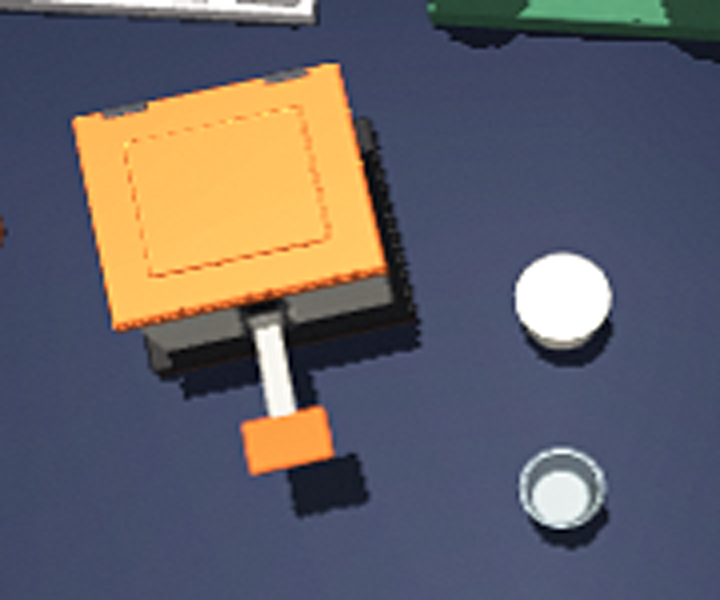

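View pics/c2.png

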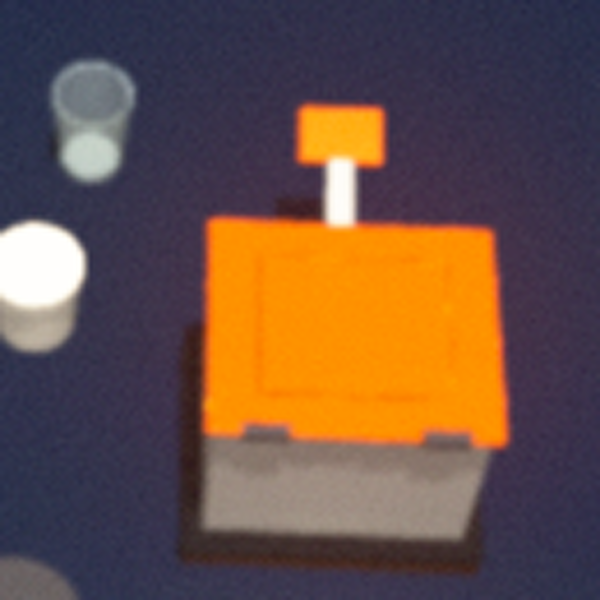

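The crops show the lid and paddle clearly. The beaker and the pot are both well to the right of the paddle.

```bash
sed -i 's/(5,200,150)/(5,130,150)/' h.py; python3 - <<'E'
from h import *
im=cv2.imread("pics/top0.png")[:,:,::-1].copy()
R={}
for n,lim in [("top",(150,225,130,250)),("scene",(300,390,195,290))]:
    im=cv2.imread(f"pics/{n}0.png")[:,:,::-1].copy()
    c,_=cv2.findContours(mask(im),cv2.RETR_EXTERNAL,cv2.CHAIN_APPROX_NONE)
    for k in sorted(c,key=cv2.contourArea):
        m=cv2.moments(k)
        if m['m00']<60: continue
        u=(m['m10']/m['m00'],m['m01']/m['m00'])
        if lim[0]<u[0]<lim[1] and lim[2]<u[1]<lim[3]:
            print(n,m['m00'],u,cv2.approxPolyDP(k,2.5,True)[:,0].tolist()); R.setdefault(n,[]).append((u,k))
pad=tri(("top",R["top"][0][0]),("scene",R["scene"][0][0]));print("paddle",pad)
lid=tri(("top",R["top"][-1][0]),("scene",R["scene"][-1][0]));print("lid",lid)
b=cv2.boxPoints(cv2.minAreaRect(R["top"][-1][1]))
W=np.array([plane("top",p,0.17)[:3] for p in b]);print(W.round(4),np.linalg.norm(np.diff(W,axis=0),axis=1))
b=cv2.boxPoints(cv2.minAreaRect(R["top"][0][1]))
W=np.array([plane("top",p,0.135) for p in b]);print(W.round(4),np.linalg.norm(np.diff(W,axis=0),axis=1))
for z in(.123+.001,.123+.026):print(z,plane("top",R["top"][0][0],z),plane("scene",R["scene"][0][0],z))
for z in(.155,.18):print(z,plane("top",R["top"][-1][0],z),plane("scene",R["scene"][-1][0],z))
print("beaker",plane("top",(280,243),.08),plane("scene",(290,200),.08))
for u in [(169,147),(225,137),(236,192),(168,207)]: print(plane("top",u,.17))
E
```

```text
top 267.5 (211.51838006230528, 236.97570093457944) [[221, 230], [202, 232], [202, 245], [221, 242]]
top 3810.0 (196.54877515310585, 172.03818897637797) [[224, 137], [158, 152], [168, 207], [235, 192]]
scene 207.5 (343.05863453815255, 208.75020080321283) [[334, 204], [335, 215], [352, 215], [351, 203]]
scene 2921.0 (345.9942941914869, 251.4744950359466) [[315, 228], [315, 274], [330, 271], [334, 275], [370, 273], [379, 276], [375, 229]]
paddle (array([0.48281112, 0.17556385, 0.13420786]), [np.float64(0.000501740392335196), np.float64(0.0005017403923351924)])
lid (array([0.64901385, 0.22793249, 0.16294019]), [np.float64(0.00043583991638798577), np.float64(0.0004358399163880151)])
[[0.6975 0.3436 0.17  ]
 [0.752  0.1636 0.17  ]
 [0.5991 0.1164 0.17  ]
 [0.5468 0.2908 0.17  ]] [0.18800681 0.15998069 0.18214027]
[[0.4929 0.2099 0.135 ]
 [0.5094 0.1548 0.135 ]
 [0.4731 0.1432 0.135 ]
 [0.4567 0.1979 0.135 ]] [0.05751419 0.0381356  0.05713546]
0.124 [0.48383832 0.17764669 0.124     ] [0.47537522 0.1740778  0.124     ]
0.149 [0.48099131 0.17373788 0.149     ] [0.49404108 0.17656164 0.149     ]
0.155 [0.6510478  0.23001478 0.155     ] [0.64418225 0.22705412 0.155     ]
0.18 [0.64430033 0.22479891 0.18      ] [0.65988861 0.22852419 0.18      ]
beaker [ 0.48520927 -0.00527638  0.08      ] [ 0.46807849 -0.00509841  0.08      ]
[0.71154747 0.30875762 0.17      ]
[0.74923087 0.16094201 0.17      ]
[0.60012436 0.11813577 0.17      ]
[0.54842838 0.29138054 0.17      ]
```

{"fn": "jog_arm", "kwargs": {
  "deltas": [
    [-0.4, 0.5, 0, 0, -1],
    [-0.8, 0.95, 0, 0, -1],
    [-0.8, 0.95, 0, 0, -1],
    [-0.8, 0.95, 0, 0, -1],
    [-0.8, 0.95, 0, 0, -1],
    [-0.8, 0.95, 0, 0, -1],
    [-0.8, 0.95, 0, 0, -1],
    [-0.8, 0.95, 0, 0, -1],
    [-0.8, 0.95, 0, 0, -1],
    [-0.8, 0.95, 0, 0, -1],
    [-0.8, 0.95, 0, 0, -1],
    [-0.8, 0.95, 0, 0, -1]
  ]
}}

```text
clock: 1.65
ee_pos: [0.4192, 0.2665, 0.2314]
tcp_rot: [0.0, 0.799, 0.601, -0.0]
wrist_force: [0.5, 0.6, -0.1]
opening: -0.0001
```

{"fn": "jog_arm", "kwargs": {
  "deltas": [
    [-0.8, 0.95, 0, 0, -1],
    [-0.5, 0.6, 0, 0, -1],
    [0, 0, 0, -0.83, -1],
    [0, 0, 0, -0.83, -1],
    [0, 0, 0, -0.83, -1],
    [0, 0, 0, -0.83, -1],
    [0, 0, 0, -0.83, -1],
    [0, 0, 0, 0, -1],
    [0, 0, 0, 0, -1]
  ]
}}

```text
clock: 2.78
ee_pos: [0.4526, 0.218, 0.2313]
tcp_rot: [0.0, 0.594, 0.804, -0.0]
wrist_force: [0.6, 0.7, -0.4]
opening: 0.0001
```

```bash
cat > st.py <<'E'
from h import *
from scipy.spatial.transform import Rotation as Ro
s=observe();R=Ro.from_quat(s['tcp_rot'],scalar_first=True).as_matrix()
p=s['ee_pos'];print(s['clock'],p.round(4),s['wrist_force'].round(2),s['opening']);print(R.round(3))
T=np.array([.4828,.1756,.134]);print("to paddle (units)",(R.T@(T-p)/.03).round(2),"yaw err deg",np.degrees(np.arctan2(R[1,0],R[0,0]))-107.2)
E
python3 st.py; python3 -c "
from h import *
for n in ['wrist','scene']: cv2.imwrite(f'pics/{n}1.png',viewer.read_camera(n)[:,:,::-1])"
```

```text
2.775 [0.4526 0.218  0.2313] [ 0.55  0.7  -0.37] 6.885671310835238e-05
[[-0.293  0.956 -0.   ]
 [ 0.956  0.293 -0.   ]
 [-0.    -0.    -1.   ]]
to paddle (units) [-1.65  0.55  3.25] yaw err deg -0.1345239473726707
```

View pics/wrist1.png

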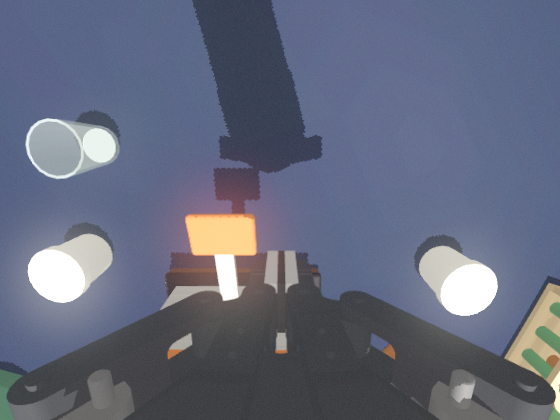

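View pics/scene1.png

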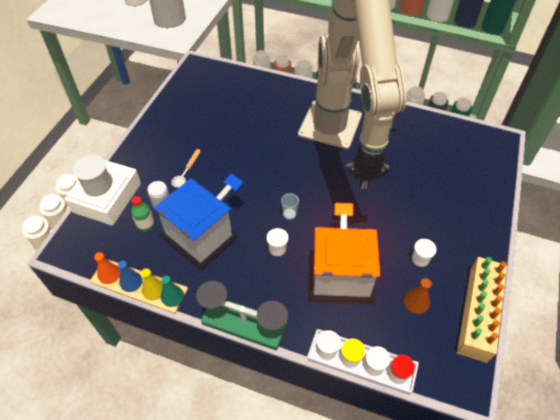

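```bash
python3 - <<'E'
from h import *
im=cv2.imread("pics/wrist1.png")[:,:,::-1].copy()
c,_=cv2.findContours(cv2.inRange(cv2.cvtColor(im,cv2.COLOR_RGB2HSV),(3,90,150),(25,255,255)),cv2.RETR_EXTERNAL,cv2.CHAIN_APPROX_NONE)
for k in c:
    m=cv2.moments(k)
    if m['m00']>1000 and m['m10']/m['m00']<300:
        u=(m['m10']/m['m00'],m['m01']/m['m00']);print(u,plane("wrist",u,.134),tri(("wrist",u),("top",(211.5,237))),cv2.approxPolyDP(k,3,True)[:,0].tolist())
        for v in [(188,216),(254,216),(256,254),(190,254)]:print(plane("wrist",v,.134))
E
```

```text
(221.5889752127266, 233.85337279565914) [0.48196192 0.17543009 0.134     ] (array([0.48230244, 0.17576564, 0.13402707]), [np.float64(0.0004740986676184243), np.float64(0.0004740986676183595)]) [[254, 217], [244, 213], [188, 214], [185, 222], [192, 254], [255, 254]]
[0.4750857  0.14513936 0.134     ]
[0.45910485 0.19713201 0.134     ]
[0.49089231 0.2078366  0.134     ]
[0.507553   0.15399765 0.134     ]
```

{"fn": "jog_arm", "kwargs": {
  "deltas": [
    [-0.8, 0.25, 0, 0, -1],
    [-0.85, 0.3, 0, 0, -1],
    [0, 0, 0.8, 0, -1],
    [0, 0, 0.8, 0, -1],
    [0, 0, 0.6, 0, -1],
    [0, 0, 0, 0, -1],
    [0, 0, 0, 0, -1]
  ]
}}

```text
clock: 3.75
ee_pos: [0.4835, 0.1767, 0.1659]
tcp_rot: [0.0, 0.593, 0.805, 0.0]
wrist_force: [0.3, 1.0, 0.3]
opening: -0.0004
```

```bash
python3 st.py; python3 -c "
from h import *
im=[viewer.read_camera(n)[:,:,::-1] for n in ['wrist','scene']]
cv2.imwrite('pics/w2.png',im[0]);cv2.imwrite('pics/s2.png',cv2.resize(im[1][150:300,260:420],(640,600),interpolation=2))"
```

```text
3.75 [0.4835 0.1767 0.1659] [0.33 0.96 0.26] -0.0004303215993545057
[[-0.296  0.955  0.001]
 [ 0.955  0.296  0.   ]
 [ 0.     0.001 -1.   ]]
to paddle (units) [-0.03 -0.03  1.06] yaw err deg 0.013335917167097477
```

View pics/w2.png

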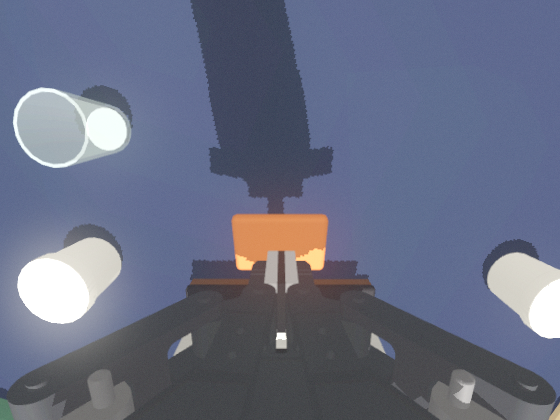

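View pics/s2.png

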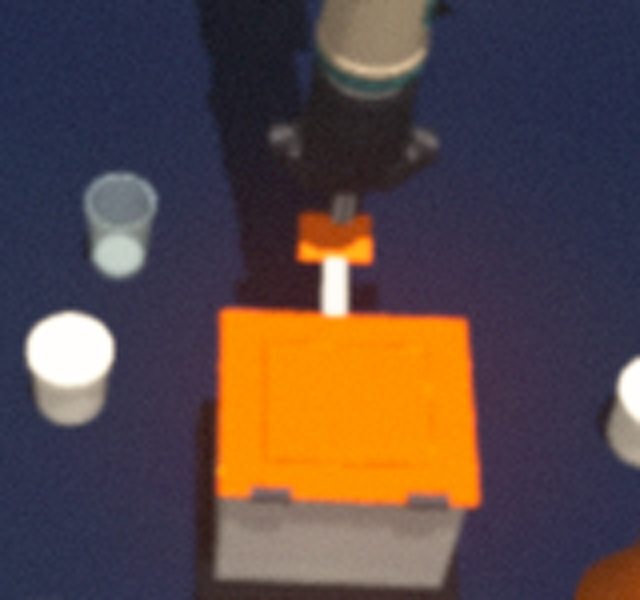

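The fingertips are centred over the paddle in both views, about 30 mm above it. Pressing next.

{"fn": "jog_arm", "kwargs": {
  "deltas": [
    [0, 0, 0.3, 0, -1],
    [0, 0, 0.3, 0, -1],
    [0, 0, 0.2, 0, -1],
    [0, 0, 0.2, 0, -1],
    [0, 0, 0.2, 0, -1],
    [0, 0, 0.2, 0, -1],
    [0, 0, 0, 0, -1]
  ]
}}

```text
clock: 4.72
ee_pos: [0.4828, 0.1764, 0.1228]
tcp_rot: [-0.0, 0.593, 0.805, -0.0]
wrist_force: [-2.4, -0.9, 3.4]
opening: -0.0001
```

{"fn": "jog_arm", "kwargs": {
  "deltas": [
    [0, 0, 0.2, 0, -1],
    [0, 0, 0.2, 0, -1],
    [0, 0, 0.2, 0, -1],
    [0, 0, 0.2, 0, -1],
    [0, 0, 0.2, 0, -1],
    [0, 0, 0, 0, -1]
  ]
}}

```text
clock: 5.48
ee_pos: [0.4833, 0.1765, 0.0928]
tcp_rot: [0.0, 0.593, 0.805, 0.0]
wrist_force: [-1.1, -0.1, 1.5]
opening: -0.0
```

```bash
python3 st.py; python3 -c "
from h import *
im=viewer.read_camera('scene')[:,:,::-1]
cv2.imwrite('pics/s3.png',cv2.resize(im[150:300,260:420],(640,600),interpolation=2))"
```

```text
5.475 [0.4833 0.1765 0.0928] [-1.06 -0.08  1.5 ] -4.155798649763162e-05
[[-0.296  0.955  0.   ]
 [ 0.955  0.296  0.   ]
 [ 0.     0.    -1.   ]]
to paddle (units) [-0.02 -0.03 -1.37] yaw err deg 0.024316936786746624
```

View pics/s3.png

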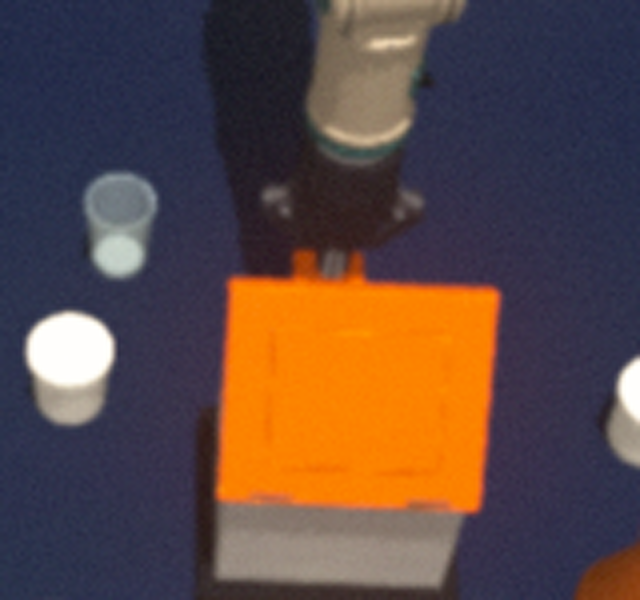

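The lid is rising and the load is light. I'll keep going in small steps until the force shows the stop.

{"fn": "jog_arm", "kwargs": {
  "deltas": [
    [0, 0, 0.15, 0, -1],
    [0, 0, 0.15, 0, -1],
    [0, 0, 0.1, 0, -1],
    [0, 0, 0, 0, -1]
  ]
}}

```text
clock: 6.02
ee_pos: [0.4838, 0.1768, 0.0817]
tcp_rot: [0.0, 0.593, 0.805, 0.001]
wrist_force: [0.3, -1.0, 5.2]
opening: -0.0002
```

{"fn": "jog_arm", "kwargs": {
  "deltas": [
    [0, 0, 0.05, 0, -1],
    [0, 0, 0, 0, -1]
  ]
}}

```text
clock: 6.28
ee_pos: [0.4839, 0.1768, 0.0813]
tcp_rot: [0.001, 0.593, 0.805, 0.001]
wrist_force: [-2.0, -1.0, 16.6]
opening: -0.0001
```

{"fn": "jog_arm", "kwargs": {
  "deltas": [
    [0, 0, 0.05, 0, -1],
    [0, 0, 0, 0, -1]
  ]
}}

```text
clock: 6.52
ee_pos: [0.4839, 0.1768, 0.081]
tcp_rot: [0.001, 0.593, 0.805, 0.001]
wrist_force: [-5.6, -2.1, 29.3]
opening: -0.0002
```

The force has climbed to 29 N, so the lever is at its stop. I'll ease off by under 1 mm and hold.

{"fn": "jog_arm", "kwargs": {
  "deltas": [
    [0, 0, -0.03, 0, -1],
    [0, 0, 0, 0, -1],
    [0, 0, 0, 0, -1],
    [0, 0, 0, 0, -1],
    [0, 0, 0, 0, -1],
    [0, 0, 0, 0, -1],
    [0, 0, 0, 0, -1],
    [0, 0, 0, 0, -1],
    [0, 0, 0, 0, -1],
    [0, 0, 0, 0, -1],
    [0, 0, 0, 0, -1],
    [0, 0, 0, 0, -1]
  ]
}}

```text
clock: 8.02
ee_pos: [0.4839, 0.1768, 0.0812]
tcp_rot: [0.001, 0.593, 0.805, 0.001]
wrist_force: [-3.1, -1.7, 21.9]
opening: 0.0002
```

```bash
python3 st.py; python3 -c "
from h import *
im=viewer.read_camera('scene')[:,:,::-1]
cv2.imwrite('pics/s4.png',cv2.resize(im[150:300,260:420],(640,600),interpolation=2))
cv2.imwrite('pics/t4.png',viewer.read_camera('top')[:,:,::-1])"
```

```text
8.025 [0.4839 0.1768 0.0812] [-3.06 -1.65 21.86] 0.0001659032410835935
[[-0.296  0.955  0.002]
 [ 0.955  0.296  0.001]
 [ 0.     0.002 -1.   ]]
to paddle (units) [-0.03 -0.04 -1.76] yaw err deg 0.022788452751427712
```

View pics/s4.png

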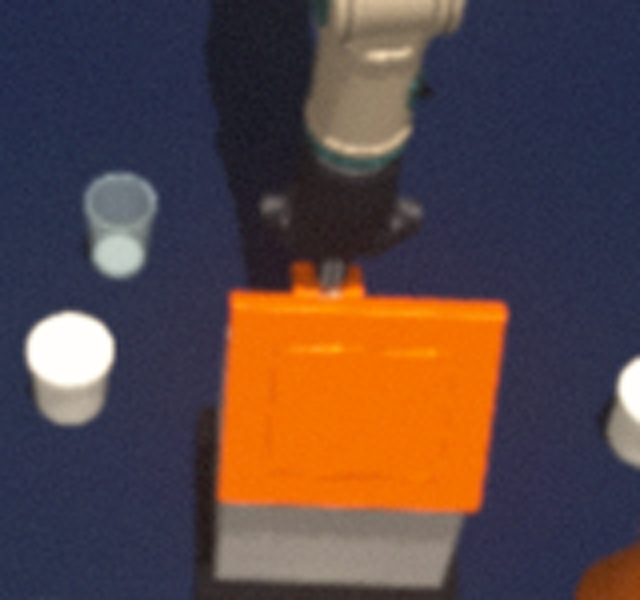

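View pics/t4.png

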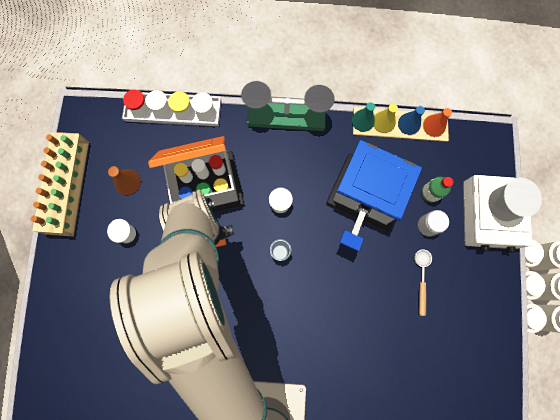

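The top view shows the lid standing up with the bin's contents in sight at about (200,180), and the blue bin shut. I'll check the lid angle by number, then finish the hold.

```bash
python3 - <<'E'
from h import *
ex=np.array([.955,.296,0]);ey=np.array([-.296,.955,0]);o=np.array([.4825,.1757,.011])+.1755*ex
for a in(.8,.95,1.02,1.08):
    x=.074-.153*np.cos(a);z=.151+.153*np.sin(a)
    print(a,[proj(n,o+x*ex+s*.09*ey+[0,0,z]).round(1).tolist() for n in("scene","top") for s in(-1,1)])
E
```

```text
0.8 [[317.2, 219.6], [382.8, 222.2], [228.2, 163.5], [154.7, 180.4]]
0.95 [[317.6, 221.8], [384.2, 224.4], [226.0, 154.8], [151.8, 171.9]]
1.02 [[317.7, 223.2], [384.8, 225.9], [224.9, 150.5], [150.4, 167.6]]
1.08 [[317.8, 224.7], [385.3, 227.4], [224.0, 146.8], [149.3, 163.9]]
```

{"fn": "jog_arm", "kwargs": {
  "deltas": [
    [0, 0, 0, 0, -1],
    [0, 0, 0, 0, -1],
    [0, 0, 0, 0, -1],
    [0, 0, 0, 0, -1],
    [0, 0, 0, 0, -1],
    [0, 0, 0, 0, -1],
    [0, 0, 0, 0, -1],
    [0, 0, 0, 0, -1],
    [0, 0, 0, 0, -1],
    [0, 0, 0, 0, -1],
    [0, 0, 0, 0, -1],
    [0, 0, 0, 0, -1]
  ]
}}

```text
clock: 9.62
ee_pos: [0.4838, 0.1768, 0.0811]
tcp_rot: [0.001, 0.593, 0.805, 0.001]
wrist_force: [-3.9, -1.7, 21.7]
opening: -0.0001
```

The lid's front corner is seen at about (150,163) in the top view. The prediction for 1.08 rad is (149,164), so it is fully open, and it has been held for more than 3 s. Now I'll ease it down at about 24 mm/s.

{"fn": "jog_arm", "kwargs": {
  "deltas": [
    [0, 0, -0.06, 0, -1],
    [0, 0, -0.1, 0, -1],
    [0, 0, -0.1, 0, -1],
    [0, 0, -0.1, 0, -1],
    [0, 0, -0.1, 0, -1],
    [0, 0, -0.1, 0, -1],
    [0, 0, -0.1, 0, -1],
    [0, 0, -0.1, 0, -1],
    [0, 0, -0.1, 0, -1],
    [0, 0, -0.1, 0, -1],
    [0, 0, -0.1, 0, -1],
    [0, 0, -0.1, 0, -1]
  ]
}}

```text
clock: 11.12
ee_pos: [0.4835, 0.1766, 0.1143]
tcp_rot: [0.0, 0.593, 0.805, 0.0]
wrist_force: [-0.8, -1.2, 2.1]
opening: -0.0002
```

{"fn": "jog_arm", "kwargs": {
  "deltas": [
    [0, 0, -0.1, 0, -1],
    [0, 0, -0.1, 0, -1],
    [0, 0, -0.1, 0, -1],
    [0, 0, -0.08, 0, -1],
    [0, 0, -0.06, 0, -1],
    [0, 0, -0.06, 0, -1],
    [0, 0, -0.06, 0, -1],
    [0, 0, -0.06, 0, -1],
    [0, 0, -0.06, 0, -1],
    [0, 0, -0.06, 0, -1],
    [0, 0, -0.06, 0, -1],
    [0, 0, -0.06, 0, -1]
  ]
}}

```text
clock: 12.62
ee_pos: [0.4831, 0.1765, 0.1399]
tcp_rot: [0.0, 0.593, 0.805, 0.0]
wrist_force: [2.8, 1.3, 1.4]
opening: -0.0002
```

{"fn": "jog_arm", "kwargs": {
  "deltas": [
    [0, 0, -0.05, 0, -1],
    [0, 0, -0.05, 0, -1],
    [0, 0, -0.05, 0, -1],
    [0, 0, -0.05, 0, -1],
    [0, 0, -0.05, 0, -1],
    [0, 0, -0.05, 0, -1],
    [0, 0, -0.05, 0, -1],
    [0, 0, -0.05, 0, -1],
    [0, 0, -0.05, 0, -1],
    [0, 0, -0.05, 0, -1],
    [0, 0, -0.05, 0, -1],
    [0, 0, 0, 0, -1]
  ]
}}

```text
clock: 14.12
ee_pos: [0.4832, 0.1765, 0.1564]
tcp_rot: [0.0, 0.593, 0.805, 0.0]
wrist_force: [0.6, 0.5, -0.3]
opening: -0.0001
```

```bash
python3 st.py; python3 -c "
from h import *
im=viewer.read_camera('scene')[:,:,::-1]
cv2.imwrite('pics/s5.png',cv2.resize(im[150:300,260:420],(640,600),interpolation=2))"
```

```text
14.125 [0.4832 0.1765 0.1564] [ 0.57  0.46 -0.26] -9.870401101681774e-05
[[-0.296  0.955  0.   ]
 [ 0.955  0.296  0.   ]
 [ 0.     0.    -1.   ]]
to paddle (units) [-0.02 -0.02  0.75] yaw err deg 0.0204397986324949
```

View pics/s5.png

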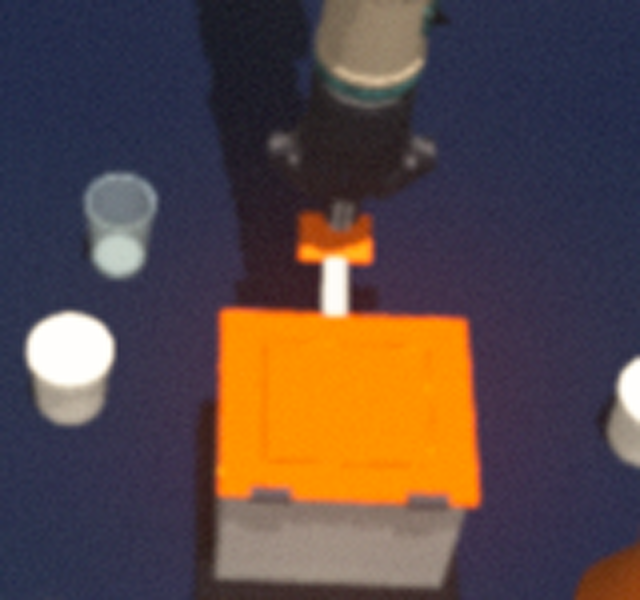

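The lid is shut, the paddle is back at rest and the fingers carry no load. I'll raise the arm clear, compare with the first picture, and hand in.

{"fn": "jog_arm", "kwargs": {
  "deltas": [
    [0, 0, -0.5, 0, -1],
    [0, 0, -0.8, 0, -1],
    [0, -0.3, -0.8, 0, -1],
    [0, -0.5, -0.4, 0, -1],
    [0, 0, 0, 0, -1],
    [0, 0, 0, 0, -1]
  ]
}}

```text
clock: 14.92
ee_pos: [0.46, 0.1693, 0.231]
tcp_rot: [-0.0, 0.593, 0.805, -0.0]
wrist_force: [1.2, 0.6, -0.1]
opening: -0.0
```

```bash
python3 st.py; python3 -c "
from h import *
im=viewer.read_camera('scene')[:,:,::-1];a=cv2.imread('pics/scene0.png')
cv2.imwrite('pics/s6.png',im)
d=cv2.absdiff(im.copy(),a).max(2)
n,l,st,c=cv2.connectedComponentsWithStats((cv2.medianBlur(d,5)>50).astype('uint8'));print(st[1:][st[1:,4]>15])
for i in (a,im.copy()):
    for k in cv2.findContours(mask(i[:,:,::-1].copy()),0,1)[0]:
        m=cv2.moments(k)
        if m['m00']>60: print(m['m00'],m['m10']/m['m00'],m['m01']/m['m00'])
"
```

```text
14.925 [0.46   0.1693 0.231 ] [ 1.15  0.56 -0.08] -1.4484254501109598e-05
[[-0.296  0.955 -0.   ]
 [ 0.955  0.296 -0.   ]
 [-0.    -0.    -1.   ]]
to paddle (units) [-0.02  0.79  3.23] yaw err deg 0.02550733931316529
[[ 314    0   74  148 4628]
 [ 377    0   31   22  315]
 [ 476    0   19    4   55]
 [ 489    0   71  120 2777]
 [ 311  103    5    6   21]
 [ 307  114    5    6   24]
 [ 308  123   28   21  280]
 [ 498  123   43   34  530]]
62.0 425.60483870967744 282.91129032258067
594.0 495.95566778900104 302.8083613916947
353.5 472.3785950023573 336.1277699198491
493.5 106.22458628841606 269.9692671394799
2921.0 345.9942941914869 251.4744950359466
207.5 343.05863453815255 208.75020080321283
67.0 192.93283582089552 158.4004975124378
61.5 425.6314363143631 282.88888888888886
348.5 472.24916307986604 336.77809660449543
595.5 495.95298068849706 303.0808844108592
493.5 106.23302938196555 270.0442418101992
2920.5 345.9992010500485 251.47052445357528
207.5 343.13253012048193 208.79036144578313
69.0 192.91545893719805 158.4734299516908
```

View pics/s6.png

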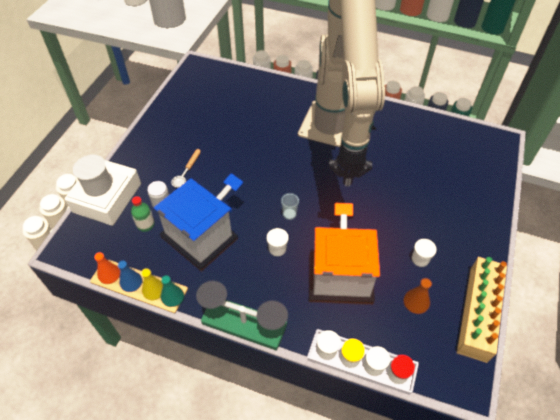

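Lid and paddle are back to within 0.1 px of where they started, and only the arm and its shadow differ from the first picture.

```bash
python3 -c "
from rig import workorder;print(workorder.job_done())"
```

```text
the job is handed in; nothing more can be done
None
```

I opened the orange bin by pressing its paddle with the shut fingertips, held it open, lowered it gently, and handed the job in at about 15 s of the 45 s allowed.

- **Opening:** I pressed until the lever met its stop, where the wrist force rose to 29 N. The top picture put the lid's front corner within about 1 px of where it should be at 1.08 rad. The scene picture read about 1–2 px off, nearer 1.02 rad, but the lever stop and the top view both point to fully open.
- **Holding:** It stayed up for just over 3 s.
- **Closing:** I eased the paddle back at about 24 mm/s or slower, against the 0.1 m/s limit. I did not measure the lid's own speed. The lever rested lightly on the fingers partway down (about 2 N), with no load once they had lifted clear.
- **Last checks:** The orange lid and paddle came back to within 0.1 px of their starting places. Only the arm and its shadow had changed in the scene picture, so the blue bin is still shut and nothing standing around was moved. The gripper is clear at z = 0.231 m and touching nothing.

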